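# Set the disc cutter's stop, then draw its punch clear of the strip and hold it

## Task

A disc has just been cut and the copper strip must be moved on. First take the brass stop bar out of the blue tray of discs and scraps and set it fully down into the cross slot of the disc cutter's feed tongue, for the strip to come up against. Then take the largest punch, which is still down through the strip, and draw it straight up without jamming it or dragging the cutter, until its lower face is about half way up the thick upper guide plate. Finish holding the punch still there in the gripper, so that the strip can be slid on under it; leave strip, other punches and the tools round about where they are.

Things in the scene. Friction and masses are not known exactly. Their poses are not given: they have to be found in the camera images.
- cutter: Disc cutter standing loose, 3 kg: steel block 156 (x) by 72 (y) by 60 mm high, origin under its centre. From below: rubber foot 0-4 mm, die plate to 24, feed slot 24-28, guide plate 28-60 mm. Upright bores in a row along x through both plates to the foot, at y = 0: 20 mm at x = -46, 16 mm at x = 2, 12 mm at x = 44 mm, each 1 mm wider than its punch. A feed tongue sticks out to +y.
- bore (a point): Centre of the mouth of the largest bore, on the guide plate's upper face, 60 mm above the cutter's underside; axes as the cutter's, z up along the bore. The guide plate reaches from here 32 mm down to the feed slot's ceiling.
- stop_slot (a point): Middle of the floor of the cross slot in the feed tongue (steel bar 34 mm wide, its top 24 mm above the cutter's underside, reaching to y = 160 mm). The slot runs along the cutter's x, right across the tongue and open at both ends; 14 mm wide along y, 8 mm deep, floor 16 mm above the cutter's underside; axes as the cutter's. The strip's end lies 33 mm from it towards the block.
- stop: Brass stop bar, 12 (x) by 40 (y) by 30 mm high, 0.11 kg, its lower edges rounded (radius 3 mm); origin at the centre of its underside, z up. It stands on the floor of the tray. Set in the slot, its y lies along the cutter's x (either way round) and its top is 22 mm above the tongue.
- disc_tray: Blue plastic tray, fixed, 94 (x) by 112 (y) mm, walls 17 mm high, floor 3 mm above its underside; origin under its centre. Besides the stop bar it holds copper discs, two grey rubber scraps and a brown brick chip, up to 14 mm high, towards its ends.
- punch20: Largest punch, in the bore at x = -46 mm: plain bright steel rod with dark struck head, 20 mm thick, 88 mm long, 0.21 kg, sliding freely. Origin at the centre of its lower face; z towards the head. At the start it stands on the foot, face 56 mm below the guide plate's top, 32 mm of rod above it, so half way up the guide plate is a lift of about 40 mm.
- punch20_head (a point): Centre of the flat top of the largest punch, 88 mm above its lower face.
- punch16 (a joint): Middle punch, 16 mm thick, parked in its own bore, 38 mm of it standing out; the value is how far it is drawn up, m, 0 = down.
- punch12 (a joint): Smallest punch, 12 mm thick, parked in its own bore, 34 mm of it standing out; the value is how far it is drawn up, m, 0 = down.
- strip: Copper strip 31 (x) by 170 (y) by 1.6 mm lying in the feed slot and on the tongue, along the cutter's y, with 20 mm discs cut out of it; the largest punch stands in its newest hole. Origin at the middle of its underside, at the start 14 mm towards the tongue from the bore.
- hammer: Chasing hammer, 68 by 258 mm, 28 mm high, lying; origin under its middle.
- calipers: Digital caliper, 66 by 179 mm, 11 mm high, lying; origin under its middle.
- bench_anvil: Polished steel bench block, 64 by 64 by 16 mm; origin under its middle.

How it is judged:
By the outcome, as a careful person would: the job done as asked, in the order asked, and still so for the second after the job is handed in, while the arm keeps its last pose, push and grip.
It also fails if it takes over 59 s, if anything falls off the work surface, if the arm or the gripper's body presses on something with over 40 N, if the wrist force passes 120 N, or if a joint passes its speed limit or range.

## Robot

A 6-joint arm with a two-finger parallel gripper is mounted at the origin on a cart in front of the work surface, level with it; the furniture and walls round the work are solid. World frame = base frame: x ahead of the robot, y to its left, z up, the work surface at z = 0. Lengths are in m, angles in rad, forces in N, time in s.
With the tool pointing down it reaches from about 0.35 to 0.975 m from the base axis. Payload 4.9 kg.
Tool frame: the origin (TCP) lies between the finger pads; the fingertips stand 14 mm ahead of it and the grasp point (between the pads) lies 5 mm behind it (manip.tcp_to_tips is the distance from the TCP to the fingertips, in m); z points along the fingers, y is the line along which they close (so a half turn about z gives the same grasp; the last joint's range is limited). The gripper opens to 85 mm and grips with 20 to 120 N. Pads are 22 mm wide; open, the fingers measure 114 mm over their backs; the gripper's body (76 mm by 85 mm) begins 54 mm behind the grasp point. The pads swing forward as they close: fully open they stand 13 mm farther back than shut.
Start: joints at [1.185, 0.053, 1.613, -0, 1.476, -0.119], TCP at [0.165, 0.603, 0.245] pointing down, gripper open.
Joint ranges: [-3.01, 3.01], [-1.01, 2.22], [0.06, 2.58], [-1.02, 4.17], [0.09, 2.62], [-3.14, 3.14]. Speed limits (rad/s): [2.57, 2.57, 3.14, 3.14, 3.14, 3.14].

## Interface

Orientations are given as a unit quaternion [w, x, y, z].
In Python, from plant import manip gives the robot as it stands.
- The arm moves only by the tool servo_tool, never from a script. Its argument "moves" is a list that holds one entry, the list of rows, each a list of 7 numbers: the shift along the tool's x, y, z in mm, then the turn, a rotation vector about the tool's x, y, z in degrees, then the finger opening in mm, from 0 to 85.4. In form: [[[x, y, z, ax, ay, az, fingers], ...]]. A call has 1 to 12 rows; each row shifts and turns the commanded pose from where the row before left it, along the tool's axes as they then stand; what a row does not reach is not made up. A row lasts 1/8 s, in which the tool goes at most 62.5 mm and 10.7 degrees, less where a joint would pass 70% of its speed; a pose out of reach is approached as far as the arm can. A call with a gripper value outside its range is refused whole. The fingers move at their own pace and stop on an object; the grip force is fixed at half the most. Time passes only in rows, so rows that do not move let the fingers close. It gives the time, the measured TCP pose, the force, the opening and the grip force at its end, in the units of the state.
- manip.state(): the state, without advancing time (a new reading comes with each control period).
- manip.grab_frame(name): name is "scene" or "top"; returns a dict with "image" (480x640x3 uint8, blue, green, red), "mtx" (3x3 intrinsics, pixels), "eye" and "rotation" of the camera in the world. Camera axes: x right, y down, z forward; pixel columns grow to the right and rows downward; lengths in m; the calibration is good to about 2 mm. A picture is of the moment at which its call begins. There is no depth.
- manip.job_done(): hands the job in; it is judged then, once.
The state is a dict: "time": time; "joint_pos": joint angles; "joint_vel": joint speeds; "joint_efforts": joint torques, N m; "tool_pos": TCP position; "tool_rot": TCP orientation; "contact_force": force on the tool from outside, world axes, zero at the start; "ft_torque": the same for the moment, N m; "gripper_width": opening from 0.0 (shut) to 1.0 (fully open); "grasp_force": force on a finger pad.
Only numpy, scipy, OpenCV 4.12 (cv2) and the standard library are available. Lean on these libraries where they do the work, as an engineer would, in place of code of your own. Each camera call takes 0.05 s, during which the arm holds its last target. There are 200 camera calls.

## Working session

There is one attempt and no reset: what is moved stays moved. The work goes in short steps, Python scripts to look and compute and a tool call to move; the robot and the scene stay as the last step left them, time stands still between calls to the robot, and variables do not carry over. Pictures are saved under pics/ and viewed, at most 10 in all, crops included, and the job is handed in when it is done.

Besides the shell and the picture viewer there is one more tool, called after ">>>" by a JSON object that holds its "op" and its "data". servo_tool: Moves the arm, as the interface text tells. Its arguments: {"type":"object","properties":{"moves":{"type":"array"}},"required":["moves"]}

```bash
mkdir -p pics; ls
python3 - <<'E'
from plant import manip
import cv2
s=manip.state();print(s)
for n in("top","scene"):
    f=manip.grab_frame(n);cv2.imwrite(f"pics/{n}0.png",f["image"]);print(n,f["mtx"],f["eye"],f["rotation"])
E
```

```text
pics
{'time': 0.0, 'joint_pos': array([ 1.18500566e+00,  5.33457856e-02,  1.61426288e+00, -2.04123610e-05,
        1.47601607e+00, -1.19005575e-01]), 'joint_vel': array([-8.97728117e-04,  7.64493539e-05, -3.69381236e-04,  5.24153301e-04,
        6.62951473e-04,  1.46824565e-04]), 'joint_efforts': array([ 2.29700081e-04, -3.93697250e+01, -3.70170879e+01, -1.33702706e-04,
        7.11031607e-03, -4.51980341e-06]), 'tool_pos': array([0.16455574, 0.60234022, 0.24408845]), 'tool_rot': array([-2.43895184e-04,  1.32996276e-01,  9.91116017e-01, -9.86386158e-04]), 'contact_force': array([ 0.11979538,  0.026208  , -0.51540725]), 'ft_torque': array([ 0.0053245 , -0.03251903,  0.03504829]), 'grasp_force': 0.0, 'gripper_width': 1.0012804410779104}
top [[459.8676734    0.         319.36204851]
 [  0.         459.8676734  242.14052005]
 [  0.           0.           1.        ]] [0.48985083 0.01902349 1.06902147] [ 0.02206348 -0.70599862  0.70712912 -0.03236617]
scene [[448.79532435   0.         313.72534416]
 [  0.         448.79532435 240.8405738 ]
 [  0.           0.           1.        ]] [-0.04020037 -0.32566802  0.57150502] [-0.38570321  0.77196078 -0.45071014  0.22840743]
```

View pics/top0.png

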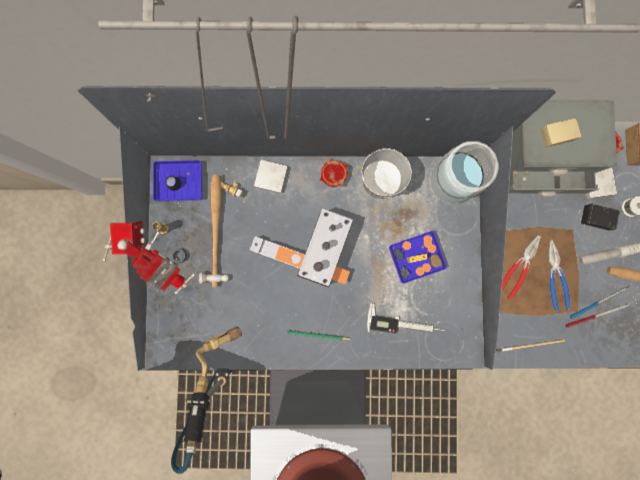

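View pics/scene0.png

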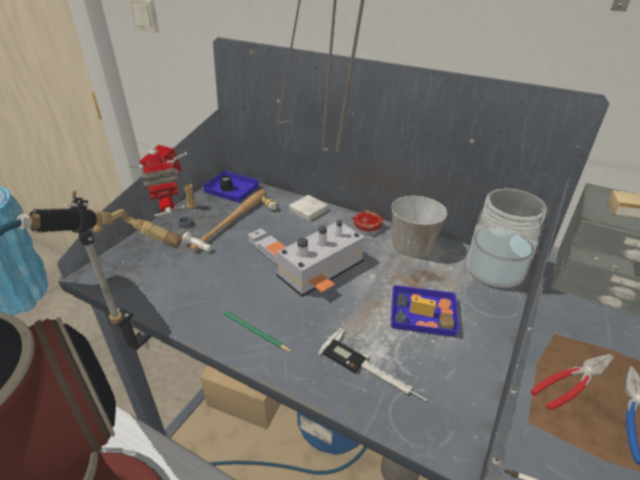

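The top view shows the cutter near (325,245) with its tongue running left to (255,243). Its large punch is near (318,267), and the tray with the brass bar is at (418,258). I'll enlarge both.

```bash
cat > h.py <<'E'
import numpy as np, cv2
from scipy.spatial.transform import Rotation as R
from plant import manip
def rot(q): return R.from_quat(np.r_[q[1:],q[0]])
def px2w(f,p,z):
    d=rot(f["rotation"]).as_matrix()@np.linalg.inv(f["mtx"])@np.r_[p,1.]
    return f["eye"]+d*(z-f["eye"][2])/d[2]
def w2px(f,P):
    c=f["mtx"]@(rot(f["rotation"]).as_matrix().T@(np.asarray(P,float)-f["eye"])); return c[:2]/c[2]
def crop(f,name,x0,y0,x1,y1,k):
    cv2.imwrite(f"pics/{name}.png",cv2.resize(f["image"][y0:y1,x0:x1],None,fx=k,fy=k,interpolation=cv2.INTER_CUBIC))
E
python3 - <<'E'
from h import *
f=manip.grab_frame("top")
print(px2w(f,(320,470),0))
a=cv2.resize(f["image"][200:294,240:360],None,fx=6,fy=6,interpolation=cv2.INTER_CUBIC)
cv2.imwrite("pics/c1.png",a)
g=manip.grab_frame("scene")
b=cv2.resize(f["image"][225:290,380:455],None,fx=5,fy=5,interpolation=cv2.INTER_CUBIC)
c=cv2.resize(g["image"][280:340,380:470],None,fx=4.5,fy=4.5,interpolation=cv2.INTER_CUBIC)
o=np.zeros((600,790,3),np.uint8);o[:b.shape[0],:b.shape[1]]=b;o[:c.shape[0],380:380+c.shape[1]]=c
cv2.imwrite("pics/c2.png",o[:330])
E
```

```text
[0.0590321  0.00302068 0.        ]
```

View pics/c1.png

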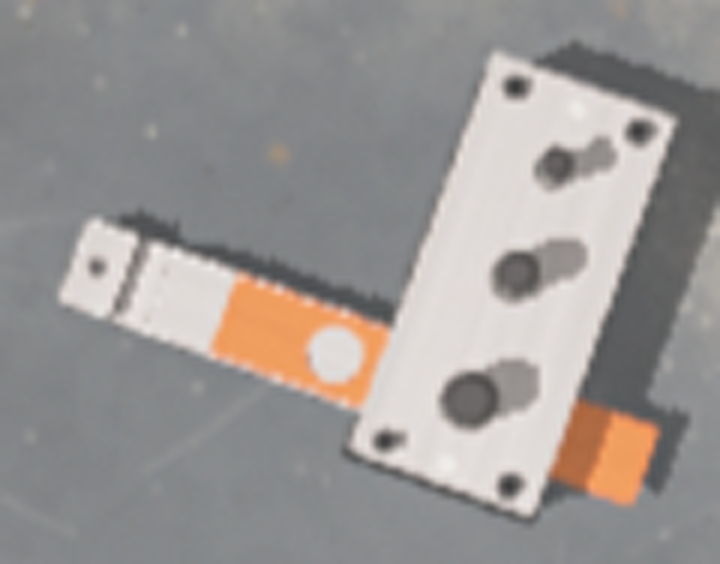

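View pics/c2.png

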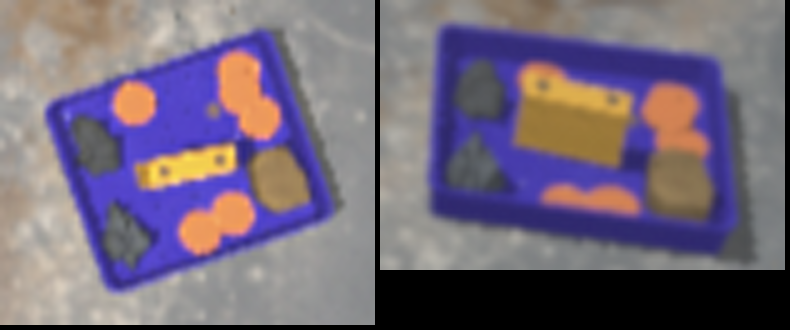

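c1 shows the block corners at (492,50), (678,120), (535,518) and (350,448). The punch heads are at (470,398), (518,272) and (557,165), and the tongue end is at (95,217)-(60,298). In c2 the bar's top holes are at (164,171)/(220,159) in the top view and (543,87)/(613,99) in the scene view.

```bash
cat > m.py <<'E'
from h import *
from scipy.optimize import least_squares
f=manip.grab_frame("top");g=manip.grab_frame("scene")
def u(p,k,o): return (np.array(p)+.5)/k-.5+o
obs=[((492,50),(78,36,60)),((678,120),(78,-36,60)),((535,518),(-78,-36,60)),((350,448),(-78,36,60)),
((470,398),(-46,0,92)),((518,272),(2,0,98)),((557,165),(44,0,94)),((95,217),(-29,160,24)),((60,298),(-63,160,24))]
def P(x,l): 
    c,s=np.cos(x[2]),np.sin(x[2]); l=np.array(l)/1e3
    return np.array([x[0]+c*l[0]-s*l[1],x[1]+s*l[0]+c*l[1],l[2]])
res=lambda x:np.concatenate([w2px(f,P(x,l))-u(p,6,np.array([240,200])) for p,l in obs])
r=least_squares(res,[.47,.01,-.35]);print(r.x,np.degrees(r.x[2]));print(r.fun.reshape(-1,2).round(2))
for n,l in(("head",(-46,0,92)),("slot",(-46,132,16))): print(n,P(r.x,l).round(4))
hs=[px2w(f,u(p,5,np.array([380,225])),.033) for p in((164,171),(220,159))]
gs=[px2w(g,u((p[0]-380,p[1]),4.5,np.array([380,280])),.033) for p in((543,87),(613,99))]
for a in(hs,gs):print(a,(a[0]+a[1])/2,np.degrees(np.arctan2(*(a[1]-a[0])[1::-1])),np.linalg.norm(a[1]-a[0]))
s=manip.state();print(rot(s["tool_rot"]).as_matrix().round(3))
for p in (50,103),(268,32),(332,212),(112,290): print("tray",px2w(f,u(p,5,np.array([380,225])),.017))
E
python3 m.py
```

```text
[ 0.55733287 -0.00884707 -0.35394187] -20.27937508399344
[[ 0.57  0.31]
 [ 0.13 -0.17]
 [-0.23  0.01]
 [-0.3   0.29]
 [ 0.37  0.2 ]
 [ 0.21 -0.17]
 [ 0.42 -0.63]
 [-0.87 -0.16]
 [-0.36  0.32]]
head [0.5142 0.0071 0.092 ]
slot [0.5599 0.1309 0.016 ]
[array([ 0.53178749, -0.20638926,  0.033     ]), array([ 0.53717693, -0.23189562,  0.033     ])] [ 0.53448221 -0.21914244  0.033     ] -78.06902105268468 0.02606953059220058
[array([ 0.53183818, -0.20820605,  0.033     ]), array([ 0.53870864, -0.23339069,  0.033     ])] [ 0.53527341 -0.22079837  0.033     ] -74.74080994647439 0.026104961015198623
[[-0.965  0.264 -0.   ]
 [ 0.264  0.965 -0.001]
 [ 0.    -0.001 -1.   ]]
tray [ 0.56378355 -0.15785771  0.017     ]
tray [ 0.59651291 -0.25914911  0.017     ]
tray [ 0.51349775 -0.28686012  0.017     ]
tray [ 0.47807751 -0.1850657   0.017     ]
```

Run:
```python
from h import *
f=manip.grab_frame("top");g=manip.grab_frame("scene")
def tri(a,b):
    r=[(F["eye"],px2w(F,p,0)-F["eye"]) for F,p in((f,a),(g,b))]
    A=np.c_[r[0][1],-r[1][1]];t=np.linalg.lstsq(A,r[1][0]-r[0][0],rcond=None)[0]
    p,q=r[0][0]+t[0]*r[0][1],r[1][0]+t[1]*r[1][1];return ((p+q)/2).round(3),np.linalg.norm(p-q).round(3)
for a,b in(((237,335),(178,238)),((200,350),(110,217)),((195,400),(75,220)),((128,232),(160,150)),((178,282),(166,210)),((386,155),(418,200)),((467,145),(515,197))):print(tri(a,b))
s=manip.state();print(s["tool_pos"],s["time"])
```

```text
(array([0.376, 0.17 , 0.124]), np.float64(0.006))
(array([0.339, 0.248, 0.161]), np.float64(0.03))
(array([0.264, 0.237, 0.204]), np.float64(0.006))
(array([0.578, 0.392, 0.149]), np.float64(0.01))
(array([0.481, 0.307, 0.077]), np.float64(0.0))
(array([ 0.752, -0.135,  0.092]), np.float64(0.012))
(array([ 0.763, -0.301,  0.143]), np.float64(0.003))
[0.16473291 0.60281131 0.2451358 ] 0.4
```

>>> {"op": "servo_tool", "data": {"moves": [[[0, 0, -47, 0, 0, 0, 85], [0, 0, -48, 0, 0, 0, 85], [-42.4, -34.2, 0, 0, 0, 0, 85], [-42.4, -34.2, 0, 0, 0, 0, 85], [-42.4, -34.2, 0, 0, 0, 0, 85], [-42.4, -34.2, 0, 0, 0, 0, 85], [-42.4, -34.2, 0, 0, 0, 0, 85], [-42.4, -34.2, 0, 0, 0, 0, 85], [-42.4, -34.2, 0, 0, 0, 0, 85], [-42.4, -34.2, 0, 0, 0, 0, 85], [-23.5, -42.3, 0, 0, 0, 0, 60], [-23.5, -42.3, 0, 0, 0, 0, 36]]]}}

```text
time: 1.9
tool_pos: [0.4432, 0.1539, 0.3404]
tool_rot: [0.0, 0.133, 0.991, 0.0]
contact_force: [-0.3, 0.3, -0.6]
gripper_width: 0.597
grasp_force: 0.0
```

>>> {"op": "servo_tool", "data": {"moves": [[[-23.5, -42.3, 0, 0, 0, 0, 36], [-23.5, -42.3, 0, 0, 0, 0, 36], [-23.5, -42.3, 0, 0, 0, 0, 36], [-23.5, -42.3, 0, 0, 0, 0, 36], [-23.5, -42.3, 0, 0, 0, 0, 36], [-23.5, -42.3, 0, 0, 0, 0, 36], [-23.5, -42.3, 0, 0, 0, 0, 36], [-23.5, -42.3, 0, 0, 0, 0, 36], [0, 0, 40, 0, 0, 10.2, 36], [0, 0, 40, 0, 0, 10.2, 36], [0, 0, 40, 0, 0, 10.2, 36], [0, 0, 0, 0, 0, 10.2, 36]]]}}

```text
time: 3.4
tool_pos: [0.5327, -0.2193, 0.2152]
tool_rot: [-0.004, 0.473, 0.881, 0.0]
contact_force: [1.1, 0.2, -0.2]
gripper_width: 0.418
grasp_force: 0.0
```

>>> {"op": "servo_tool", "data": {"moves": [[[0, 0, 30, 0, 0, 10.2, 36], [0, 0, 30, 0, 0, 10.2, 36], [0, 0, 0, 0, 0, 0, 36], [0, 0, 0, 0, 0, 0, 36]]]}}

```text
time: 3.9
tool_pos: [0.5356, -0.2208, 0.1616]
tool_rot: [0.001, 0.618, 0.786, 0.0]
contact_force: [0.7, 0.5, 0.7]
gripper_width: 0.421
grasp_force: 0.0
```

```bash
cat > st.py <<'E'
from h import *
def st():
    s=manip.state();M=rot(s["tool_rot"]).as_matrix()
    print("t",s["time"],"tcp",(s["tool_pos"]*1e3).round(1),"yaw_y",np.degrees(np.arctan2(M[1,1],M[0,1])).round(2),"z",M[:,2].round(4),"F",s["contact_force"].round(1),"w",(s["gripper_width"]*85.4).round(2),"gf",round(s["grasp_force"],1))
    return s,M
def go(tgt,yaw):
    s,M=st();d=M.T@(np.array(tgt)-s["tool_pos"])*1e3
    y=np.degrees(np.arctan2(M[1,1],M[0,1]));print("tool shift mm",d.round(1),"az",-(((yaw-y+90)%180)-90))
E
python3 - <<'E'
from st import *
print(manip.tcp_to_tips);go((.535,-.22,.035),13.5)
g=manip.grab_frame("scene");f=manip.grab_frame("top")
a=cv2.resize(g["image"][240:340,365:475],None,fx=5,fy=5,interpolation=cv2.INTER_CUBIC)[:, :400]
a=cv2.resize(g["image"][200:340,370:470],None,fx=4,fy=4,interpolation=cv2.INTER_CUBIC)
b=cv2.resize(f["image"][200:300,370:460],None,fx=4,fy=4,interpolation=cv2.INTER_CUBIC)
o=np.zeros((560,790,3),np.uint8);o[:,:400]=a;o[:400,410:770]=b;cv2.imwrite("pics/v1.png",o)
E
```

```text
0.014Traceback (most recent call last):
  File "<stdin>", line 2, in <module>
  File "st.py", line 7, in go
    s,M=st();d=M.T@(np.array(tgt)-s["tool_pos"])*1e3
        ~~^^
  File "st.py", line 4, in st
    print("t",s["time"],"tcp",(s["tool_pos"]*1e3).round(1),"yaw_y",np.degrees(np.arctan2(M[1,1],M[0,1])).round(2),"z",M[:,2].round(4),"F",s["contact_force"].round(1),"w",(s["gripper_width"]*85.4).round(2),"gf",round(s["grasp_force"],1))
                                                                                                                                                                          ^^^^^^^^^^^^^^^^^^^^^^^^^^^^^^^
AttributeError: 'float' object has no attribute 'round'
```

```bash
sed -i 's/(s\["gripper_width"\]\*85.4).round(2)/round(float(s["gripper_width"])*85.4,2)/' st.py
python3 - <<'E'
from st import *
go((.535,-.22,.035),13.5)
g=manip.grab_frame("scene");f=manip.grab_frame("top")
a=cv2.resize(g["image"][200:340,370:470],None,fx=4,fy=4,interpolation=cv2.INTER_CUBIC)
b=cv2.resize(f["image"][200:300,370:460],None,fx=4,fy=4,interpolation=cv2.INTER_CUBIC)
o=np.zeros((560,790,3),np.uint8);o[:,:400]=a;o[:400,410:770]=b;cv2.imwrite("pics/v1.png",o)
E
```

```text
t 3.9 tcp [ 535.6 -220.8  161.6] yaw_y 13.66 z [ 1.3e-03 -8.0e-04 -1.0e+00] F [0.7 0.5 0.7] w 35.98 gf 0.0
tool shift mm [  1.   -0.5 126.6] az 0.15657893898826103
```

View pics/v1.png

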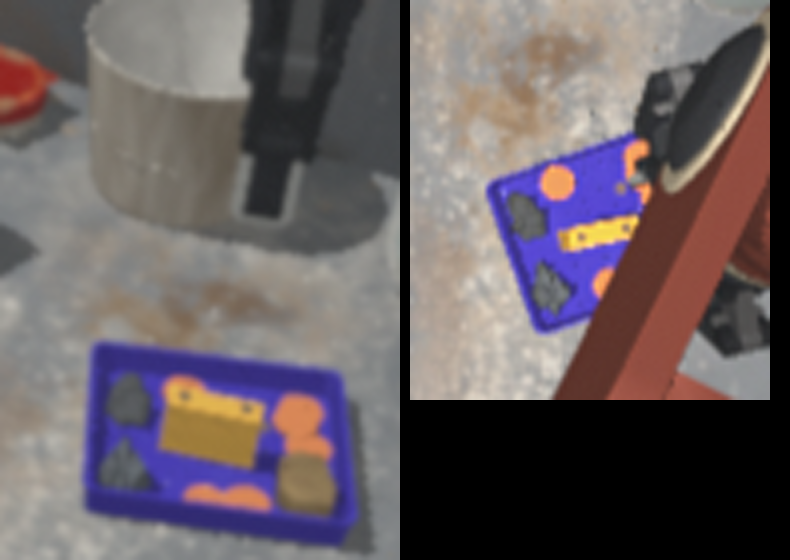

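The gripper hangs open over the bar, clear of the tray walls. I'll go down and grip.

>>> {"op": "servo_tool", "data": {"moves": [[[1, -0.5, 40, 0, 0, 0, 36], [0, 0, 40, 0, 0, 0, 36], [0, 0, 30, 0, 0, 0, 36], [0, 0, 14, 0, 0, 0, 36], [0, 0, 10, 0, 0, 0, 36], [0, 0, 0, 0, 0, 0, 36], [0, 0, 0, 0, 0, 0, 0], [0, 0, 0, 0, 0, 0, 0], [0, 0, 0, 0, 0, 0, 0], [0, 0, 0, 0, 0, 0, 0], [0, 0, 0, 0, 0, 0, 0]]]}}

```text
time: 5.38
tool_pos: [0.5354, -0.2202, 0.0278]
tool_rot: [0.001, 0.619, 0.785, 0.0]
contact_force: [-0.1, 0.5, 6.3]
gripper_width: 0.12
grasp_force: 60.3
```

```bash
python3 -c "from st import *;st()"
```

```text
t 5.375 tcp [ 535.4 -220.2   27.8] yaw_y 13.51 z [ 0.0023 -0.0012 -1.    ] F [-0.1  0.5  6.3] w 10.29 gf 60.3
```

>>> {"op": "servo_tool", "data": {"moves": [[[0, 0, -10, 0, 0, 0, 0], [0, 0, -40, 0, 0, 0, 0], [0, 0, -45, 0, 0, 0, 0], [0, 0, -45, 0, 0, 0, 0], [41.9, 13.2, 0, 0, 0, 0, 0], [41.9, 13.2, 0, 0, 0, 0, 0], [41.9, 13.2, 0, 0, 0, 0, 0], [41.9, 13.2, 0, 0, 0, 0, 0], [41.9, 13.2, 0, 0, 0, 0, 0], [41.9, 13.2, 0, 0, 0, 0, 0], [41.9, 13.2, 0, 0, 0, 0, 0], [41.9, 13.2, 0, 0, 0, 0, 0]]]}}

```text
time: 6.88
tool_pos: [0.558, 0.1324, 0.166]
tool_rot: [-0.0, 0.619, 0.785, -0.0]
contact_force: [0.4, 0.3, -0.7]
gripper_width: 0.128
grasp_force: 59.6
```

>>> {"op": "servo_tool", "data": {"moves": [[[0, 0, 0, 0, 0, -9.4, 0], [0, 0, 0, 0, 0, -9.4, 0], [0, 0, 0, 0, 0, -9.4, 0], [0, 0, 0, 0, 0, -9.4, 0], [0, 0, 0, 0, 0, -9.4, 0], [0, 0, 30, 0, 0, -9.2, 0], [0, 0, 30, 0, 0, 0, 0], [0, 0, 15, 0, 0, 0, 0], [0, 0, 0, 0, 0, 0, 0], [0, 0, 0, 0, 0, 0, 0]]]}}

```text
time: 8.12
tool_pos: [0.5595, 0.1311, 0.0927]
tool_rot: [0.001, 0.176, 0.984, 0.0]
contact_force: [0.0, 0.1, -0.7]
gripper_width: 0.123
grasp_force: 59.5
```

Run:
```python
from st import *
go((.5599,.1309,.0425),69.72)
g=manip.grab_frame("scene");f=manip.grab_frame("top")
a=cv2.resize(g["image"][190:290,230:330],None,fx=5.5,fy=5.5,interpolation=cv2.INTER_CUBIC)
b=cv2.resize(f["image"][200:290,235:295],None,fx=4,fy=4,interpolation=cv2.INTER_CUBIC)
o=np.zeros((550,800,3),np.uint8);o[:,:550]=a;o[:360,556:796]=b;cv2.imwrite("pics/v2.png",o)
```

```text
t 8.125 tcp [559.5 131.1  92.7] yaw_y 69.72 z [ 2.e-03  2.e-04 -1.e+00] F [ 0.   0.1 -0.7] w 10.54 gf 59.5
tool shift mm [-0.3 -0.1 50.2] az -0.004225892811788867
```

View pics/v2.png

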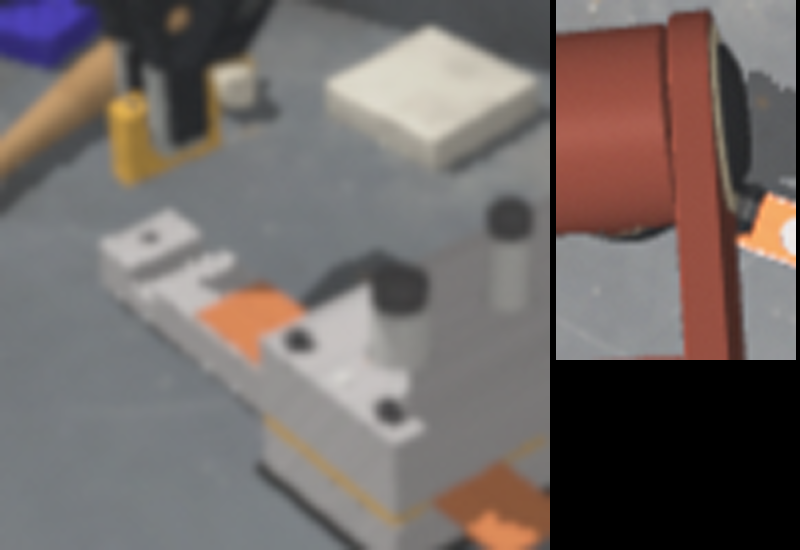

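The bar hangs level over the slot, its lower edge running (130,185)-(218,145). The tongue's outer piece has corners (103,243), (170,208), (200,235) and (135,270). I'll compare these with the model in this same camera.

```bash
cat > m2.py <<'E'
from h import *
g=manip.grab_frame("scene")
x=np.array([.55733,-.00885,-.35394])
def P(x,l): 
    c,s=np.cos(x[2]),np.sin(x[2]); l=np.array(l)/1e3
    return np.array([x[0]+c*l[0]-s*l[1],x[1]+s*l[0]+c*l[1],l[2]])
pr=lambda Q:(w2px(g,Q)-[230,190]+.5)*5.5-.5
for l,o in(((-63,160,24),(103,243)),((-29,160,24),(170,208)),((-29,139,24),(200,235)),((-63,139,24),(135,270)),((-78,36,60),(262,345)),((-78,-36,60),(397,442)),((-46,0,92),(401,277))):
    print(l,pr(P(x,l)).round(),o)
s=manip.state();M=rot(s["tool_rot"]).as_matrix();b=s["tool_pos"]-[0,0,.0248]
X,Y=M[:,0],M[:,1]
for n,(i,j) in {"bot near out":(-20,-6),"a":(-20,6),"b":(20,-6),"c":(20,6)}.items():
    Q=b+X*i/1e3+Y*j/1e3;print(n,i,j,Q.round(4),pr(Q).round(),"top",pr(Q+[0,0,.03]).round())
E
python3 m2.py
```

```text
(-63, 160, 24) [ 97. 243.] (103, 243)
(-29, 160, 24) [171. 210.] (170, 208)
(-29, 139, 24) [203. 234.] (200, 235)
(-63, 139, 24) [129. 268.] (135, 270)
(-78, 36, 60) [257. 339.] (262, 345)
(-78, -36, 60) [392. 446.] (397, 442)
(-46, 0, 92) [398. 275.] (401, 277)
bot near out -20 -6 [0.5763 0.1185 0.0681] [222. 150.] top [218.  80.]
a -20 6 [0.5804 0.1298 0.0681] [203. 136.] top [199.  67.]
b 20 -6 [0.5388 0.1324 0.068 ] [132. 190.] top [125. 119.]
c 20 6 [0.5429 0.1437 0.068 ] [113. 175.] top [106. 105.]
```

>>> {"op": "servo_tool", "data": {"moves": [[[0, -1, 20, 0, 0, 0, 0], [0, 0, 15, 0, 0, 0, 0], [0, 0, 5, 0, 0, 0, 0], [0, 0, 0, 0, 0, 0, 0], [0, 0, 0, 0, 0, 0, 0]]]}}

```text
time: 8.9
tool_pos: [0.5587, 0.1301, 0.0517]
tool_rot: [0.0, 0.176, 0.984, 0.0]
contact_force: [-0.2, 0.3, -0.5]
gripper_width: 0.123
grasp_force: 59.5
```

Run:
```python
from st import *
go((.5599,.1309,.0425),69.72)
g=manip.grab_frame("scene")
crop(g,"v3",242,208,292,258,12)
```

```text
t 8.9 tcp [558.7 130.1  51.7] yaw_y 69.72 z [ 8.e-04  0.e+00 -1.e+00] F [-0.2  0.3 -0.5] w 10.52 gf 59.5
tool shift mm [-0.8  1.2  9.2] az -0.0024265546012287587
```

View pics/v3.png

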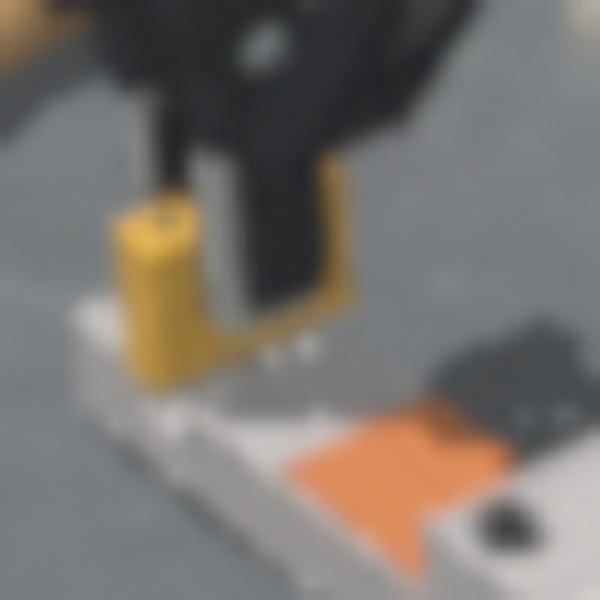

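```bash
sed -i 's/-\[230,190\]+.5)\*5.5/-[242,208]+.5)*12/' m2.py
cat >> m2.py <<'E'
print("--")
for l in((-61.5,99,25.6),(-30.5,99,25.6),(-63,125,24),(-63,139,24),(-63,125,16),(-63,139,16),(-29,125,24),(-29,139,24)):print(l,pr(P(x,l)).round())
E
python3 m2.py
```

```text
(-63, 160, 24) [ 69. 315.] (103, 243)
(-29, 160, 24) [230. 243.] (170, 208)
(-29, 139, 24) [300. 296.] (200, 235)
(-63, 139, 24) [137. 370.] (135, 270)
(-78, 36, 60) [417. 524.] (262, 345)
(-78, -36, 60) [712. 757.] (397, 442)
(-46, 0, 92) [724. 384.] (401, 277)
bot near out -20 -6 [0.5755 0.1176 0.0272] [357. 312.] top [348. 168.]
a -20 6 [0.5797 0.1288 0.0273] [316. 281.] top [306. 138.]
b 20 -6 [0.538  0.1314 0.0272] [165. 402.] top [152. 256.]
c 20 6 [0.5422 0.1427 0.0272] [125. 369.] top [111. 224.]
--
(-61.5, 99, 25.6) [280. 468.]
(-30.5, 99, 25.6) [430. 397.]
(-63, 125, 24) [184. 408.]
(-63, 139, 24) [137. 370.]
(-63, 125, 16) [187. 445.]
(-63, 139, 16) [141. 408.]
(-29, 125, 24) [347. 332.]
(-29, 139, 24) [300. 296.]
```

The strip corners at (285,468) and (430,400) match the model to within about 0.6 mm. The bar looks within about 1 mm of the slot line, so I'll nudge it outward slightly and lower it in steps, watching the force.

>>> {"op": "servo_tool", "data": {"moves": [[[-0.5, 0.6, 0, 0, 0, 0, 0], [0, 0, 2, 0, 0, 0, 0], [0, 0, 2, 0, 0, 0, 0], [0, 0, 0, 0, 0, 0, 0]]]}}

```text
time: 9.5
tool_pos: [0.5587, 0.1304, 0.0469]
tool_rot: [-0.0, 0.176, 0.984, -0.0]
contact_force: [-0.3, -0.3, -0.8]
gripper_width: 0.126
grasp_force: 59.5
```

>>> {"op": "servo_tool", "data": {"moves": [[[0, 0, 1.5, 0, 0, 0, 0], [0, 0, 0, 0, 0, 0, 0]]]}}

```text
time: 9.75
tool_pos: [0.5588, 0.1304, 0.0456]
tool_rot: [-0.0, 0.176, 0.984, -0.0]
contact_force: [-0.3, 0.1, -0.9]
gripper_width: 0.126
grasp_force: 59.5
```

>>> {"op": "servo_tool", "data": {"moves": [[[0, 0, 1, 0, 0, 0, 0], [0, 0, 0, 0, 0, 0, 0]]]}}

```text
time: 10.0
tool_pos: [0.5589, 0.1304, 0.0447]
tool_rot: [-0.0, 0.176, 0.984, -0.0]
contact_force: [0.5, 0.4, -0.5]
gripper_width: 0.123
grasp_force: 59.5
```

>>> {"op": "servo_tool", "data": {"moves": [[[0, 0, 1, 0, 0, 0, 0], [0, 0, 1, 0, 0, 0, 0], [0, 0, 0, 0, 0, 0, 0]]]}}

```text
time: 10.38
tool_pos: [0.5588, 0.1304, 0.0426]
tool_rot: [-0.0, 0.176, 0.984, -0.0]
contact_force: [0.1, -0.6, -1.5]
gripper_width: 0.126
grasp_force: 59.5
```

>>> {"op": "servo_tool", "data": {"moves": [[[0, 0, 1, 0, 0, 0, 0], [0, 0, 0, 0, 0, 0, 0]]]}}

```text
time: 10.62
tool_pos: [0.5589, 0.1304, 0.0417]
tool_rot: [-0.0, 0.176, 0.984, -0.0]
contact_force: [0.7, 0.2, -0.4]
gripper_width: 0.126
grasp_force: 59.5
```

>>> {"op": "servo_tool", "data": {"moves": [[[0, 0, 0.7, 0, 0, 0, 0], [0, 0, 0, 0, 0, 0, 0]]]}}

```text
time: 10.88
tool_pos: [0.5589, 0.1304, 0.041]
tool_rot: [-0.0, 0.176, 0.984, -0.0]
contact_force: [-0.6, 0.1, -2.0]
gripper_width: 0.125
grasp_force: 59.5
```

>>> {"op": "servo_tool", "data": {"moves": [[[0, 0, 0.7, 0, 0, 0, 0], [0, 0, 0, 0, 0, 0, 0]]]}}

```text
time: 11.12
tool_pos: [0.559, 0.1305, 0.0407]
tool_rot: [0.0, 0.176, 0.984, -0.0]
contact_force: [-1.3, -0.1, 2.2]
gripper_width: 0.124
grasp_force: 60.0
```

>>> {"op": "servo_tool", "data": {"moves": [[[0, 0, 0.6, 0, 0, 0, 0], [0, 0, 0, 0, 0, 0, 0]]]}}

```text
time: 11.38
tool_pos: [0.5591, 0.1305, 0.0407]
tool_rot: [-0.0, 0.176, 0.984, -0.0]
contact_force: [-3.3, 0.2, 7.2]
gripper_width: 0.127
grasp_force: 60.5
```

The tool met the floor at TCP 40.7 mm, which puts the bar's underside at about 16 mm, the slot floor height. I'll release and go up.

>>> {"op": "servo_tool", "data": {"moves": [[[0, 0, -0.5, 0, 0, 0, 14], [0, 0, 0, 0, 0, 0, 22], [0, 0, 0, 0, 0, 0, 24], [0, 0, 0, 0, 0, 0, 24], [0, 0, -10, 0, 0, 0, 24], [0, 0, -30, 0, 0, 0, 24], [0, 0, -50, 0, 0, 0, 30], [0, 0, -50, 0, 0, 0, 40], [0, 0, 0, 0, 0, 0, 40]]]}}

```text
time: 12.5
tool_pos: [0.5624, 0.1308, 0.1874]
tool_rot: [0.006, 0.176, 0.984, 0.002]
contact_force: [0.5, 0.2, -0.1]
gripper_width: 0.472
grasp_force: 0.0
```

Run:
```python
from st import *
go((.5142,.0071,.19),-20.28);go((.5142,.0071,.19),69.72)
g=manip.grab_frame("scene")
crop(g,"v4",240,205,306,265,9)
```

```text
t 12.5 tcp [562.4 130.8 187.4] yaw_y 69.72 z [ 0.0118  0.0012 -0.9999] F [ 0.5  0.2 -0.1] w 40.27 gf 0.0
tool shift mm [   2.3 -132.8   -3.3] az -89.99941943836836
t 12.5 tcp [562.4 130.8 187.4] yaw_y 69.72 z [ 0.0118  0.0012 -0.9999] F [ 0.5  0.2 -0.1] w 40.27 gf 0.0
tool shift mm [   2.3 -132.8   -3.3] az 0.000580561631622345
```

View pics/v4.png

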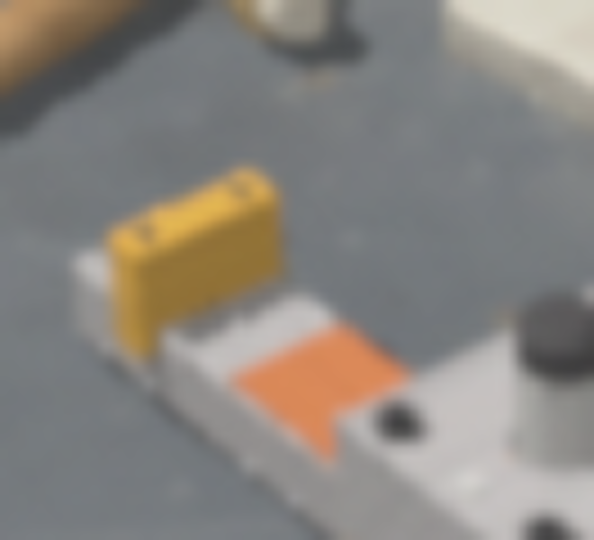

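The bar stands level and fully seated in the slot, with its lower end at (140,355). The strip is untouched. Next is the punch.

>>> {"op": "servo_tool", "data": {"moves": [[[0, -33, 0, 0, 0, 0, 40], [0, -33, 0, 0, 0, 0, 40], [0, -33, 0, 0, 0, 0, 40], [0, -34, 0, 0, 0, 0, 40], [0, 0, 30, 0, 0, 0, 40], [0, 0, 25, 0, 0, 0, 40], [0, 0, 5, 0, 0, 0, 40], [0, 0, 0, 0, 0, 0, 40], [0, 0, 0, 0, 0, 0, 40]]]}}

```text
time: 13.68
tool_pos: [0.5136, 0.0057, 0.1214]
tool_rot: [0.001, 0.176, 0.984, 0.0]
contact_force: [0.3, 0.5, 0.7]
gripper_width: 0.468
grasp_force: 0.0
```

Run:
```python
from st import *
go((.514,.0065,.08),69.72)
g=manip.grab_frame("scene")
crop(g,"v5",255,200,335,260,9)
```

```text
t 13.675 tcp [513.6   5.7 121.4] yaw_y 69.73 z [ 1.8e-03 -2.0e-04 -1.0e+00] F [0.3 0.5 0.7] w 40.0 gf 0.0
tool shift mm [-0.   0.9 41.4] az 0.007410411959241969
```

View pics/v5.png

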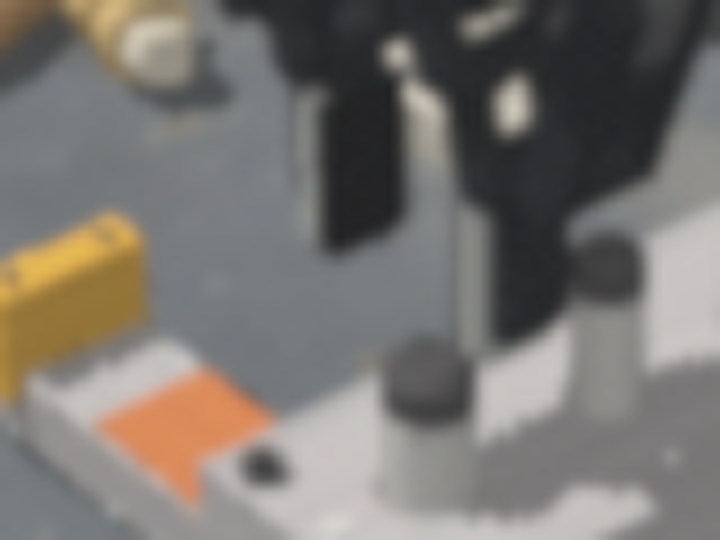

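The fingers straddle the large punch's head at (428,370). I'll correct by 0.9 mm, go down and close gently, checking the side force.

>>> {"op": "servo_tool", "data": {"moves": [[[0, 0.9, 15, 0, 0, 0, 40], [0, 0, 15, 0, 0, 0, 36], [0, 0, 8, 0, 0, 0, 30], [0, 0, 3.4, 0, 0, 0, 26], [0, 0, 0, 0, 0, 0, 24], [0, 0, 0, 0, 0, 0, 24], [0, 0, 0, 0, 0, 0, 22], [0, 0, 0, 0, 0, 0, 22]]]}}

```text
time: 14.72
tool_pos: [0.5134, 0.0065, 0.0792]
tool_rot: [0.0, 0.176, 0.984, 0.0]
contact_force: [0.0, -0.2, 0.1]
gripper_width: 0.255
grasp_force: 0.0
```

>>> {"op": "servo_tool", "data": {"moves": [[[0, 0, 0, 0, 0, 0, 20.8], [0, 0, 0, 0, 0, 0, 20.8]]]}}

```text
time: 14.98
tool_pos: [0.5132, 0.0065, 0.079]
tool_rot: [0.0, 0.176, 0.984, 0.0]
contact_force: [0.5, 0.1, -0.5]
gripper_width: 0.245
grasp_force: 0.1
```

>>> {"op": "servo_tool", "data": {"moves": [[[0, 0, 0, 0, 0, 0, 20], [0, 0, 0, 0, 0, 0, 20]]]}}

```text
time: 15.22
tool_pos: [0.5132, 0.0066, 0.079]
tool_rot: [0.0, 0.176, 0.984, 0.0]
contact_force: [0.1, 0.4, 0.4]
gripper_width: 0.234
grasp_force: 0.7
```

>>> {"op": "servo_tool", "data": {"moves": [[[0, 0, 0, 0, 0, 0, 19], [0, 0, 0, 0, 0, 0, 19]]]}}

```text
time: 15.48
tool_pos: [0.5133, 0.0066, 0.079]
tool_rot: [0.0, 0.176, 0.984, 0.0]
contact_force: [0.3, 1.3, 1.3]
gripper_width: 0.226
grasp_force: 15.6
```

>>> {"op": "servo_tool", "data": {"moves": [[[0, 0, 0, 0, 0, 0, 17.5], [0, 0, 0, 0, 0, 0, 17.5]]]}}

```text
time: 15.72
tool_pos: [0.5134, 0.0066, 0.0792]
tool_rot: [0.0, 0.176, 0.984, 0.0]
contact_force: [0.2, 2.0, 2.2]
gripper_width: 0.215
grasp_force: 43.5
```

>>> {"op": "servo_tool", "data": {"moves": [[[0, 0, 0, 0, 0, 0, 0], [0, 0, 0, 0, 0, 0, 0], [0, 0, -1, 0, 0, 0, 0], [0, 0, -2, 0, 0, 0, 0], [0, 0, -2, 0, 0, 0, 0], [0, 0, 0, 0, 0, 0, 0]]]}}

```text
time: 16.48
tool_pos: [0.5128, 0.0066, 0.0837]
tool_rot: [-0.0, 0.176, 0.984, -0.0]
contact_force: [1.1, 1.7, -2.7]
gripper_width: 0.207
grasp_force: 58.7
```

```bash
python3 -c "
from st import *
s,M=st();print('tool-frame F',(M.T@s['contact_force']).round(1))"
```

```text
t 16.475 tcp [512.8   6.6  83.7] yaw_y 69.71 z [-8.e-04  1.e-04 -1.e+00] F [ 1.1  1.7 -2.7] w 17.68 gf 58.7
tool-frame F [-0.5  2.   2.7]
```

The side forces are small at about 2 N, and the lift reads close to the punch's weight. I'll continue straight up.

>>> {"op": "servo_tool", "data": {"moves": [[[0, 0, -3, 0, 0, 0, 0], [0, 0, -4, 0, 0, 0, 0], [0, 0, -4, 0, 0, 0, 0], [0, 0, -4, 0, 0, 0, 0], [0, 0, 0, 0, 0, 0, 0]]]}}

```text
time: 17.1
tool_pos: [0.5133, 0.0063, 0.0996]
tool_rot: [0.0, 0.176, 0.984, -0.0]
contact_force: [-0.2, 1.2, -2.0]
gripper_width: 0.211
grasp_force: 58.8
```

>>> {"op": "servo_tool", "data": {"moves": [[[0, 0, -4, 0, 0, 0, 0], [0, 0, -4, 0, 0, 0, 0], [0, 0, -4, 0, 0, 0, 0], [0, 0, -4, 0, 0, 0, 0], [0, 0, -3, 0, 0, 0, 0], [0, 0, -1.5, 0, 0, 0, 0], [0, 0, 0, 0, 0, 0, 0], [0, 0, 0, 0, 0, 0, 0]]]}}

```text
time: 18.1
tool_pos: [0.513, 0.0065, 0.1192]
tool_rot: [-0.0, 0.176, 0.984, -0.0]
contact_force: [-0.1, -0.5, -1.9]
gripper_width: 0.211
grasp_force: 58.8
```

Run:
```python
from st import *
s,M=st();print('tool-frame F',(M.T@s['contact_force']).round(1))
g=manip.grab_frame("scene");crop(g,"v6",240,190,370,287,6)
```

```text
t 18.1 tcp [513.    6.5 119.2] yaw_y 69.71 z [-4.e-04  0.e+00 -1.e+00] F [-0.1 -0.5 -1.9] w 18.05 gf 58.8
tool-frame F [-0.1 -0.5  1.9]
```

View pics/v6.png

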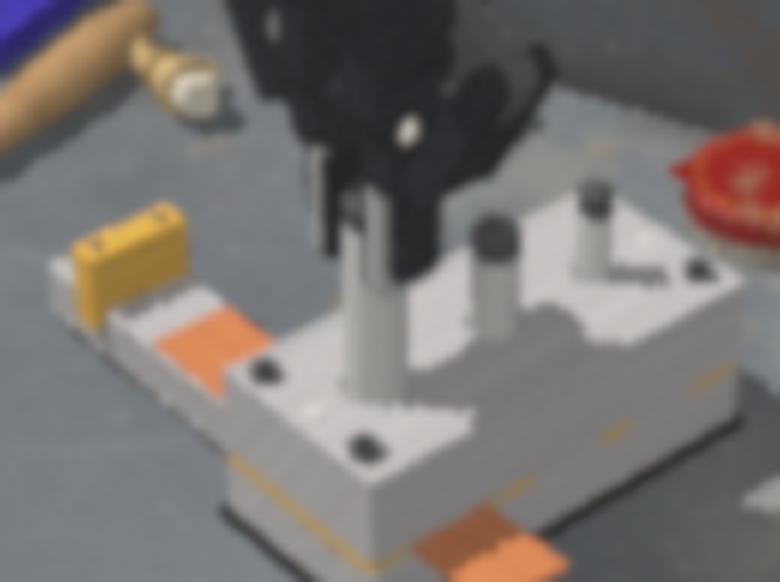

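The punch is drawn up, its rod base at (375,395), and the measured load equals its weight. The cutter, the strip and the stop bar at (130,260) are unmoved.

```bash
python3 -c "
from plant import manip
print(manip.job_done())"
```

```text
the job is handed in; nothing more can be done
None
```

The stop bar is set fully down in the tongue's cross slot, the largest punch is drawn straight up 40 mm and held still in the gripper, and the job was handed in at about 18 s; the judge's verdict was not shown.

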